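# Slide a test cassette under the leaf spring of its reader dock

### The job

Load the test cassette that lies in the grey dock: with closed fingertips press hard on its top so that the sprung tray under it goes down, and while pressing slide it along the lane, under the cross bar and the leaf spring, until it is fully home and the tray springs back up behind it. Only press and push the cassette, do not pick it up or lift it. Leave the spare cassette, the bottle and the cup where they are.

Things in the scene. Friction and masses are not known exactly. Their poses are not given: they have to be found in the camera images.
- dock: Grey plastic reader dock with a black base fixed to the worktop, 172 x 54 mm. Origin: on its underside, 2 mm from the centre; +x runs along the lane in the loading direction, to the high part with the leaf spring; z up. Heights in these notes are above the worktop. The lane is centred on y = 0: a sprung tray from x = -79 to -16 mm, then a slippery fixed floor 13.5 mm high. All walls before the bar are under 19 mm high.
- mouth (a point): Point of the dock at x = 25, y = 0, z = 26 mm: lower front edge of the aluminium bar across the lane (6 mm thick along x, top 34 mm high, as are the cheeks behind it). With the tray up the cassette's top is 31 mm high and its nose butts against the bar; with the tray fully down it is 23 mm high and passes with 3 mm to spare.
- end_stop (a point): Point of the dock at x = 78, y = 0, z = 13.5 mm: foot of the end stop's face. With its nose against the stop the cassette's middle is at dock x = +33 mm.
- tray_edge (a point): Point of the dock at x = -16, y = 0, z = 13.5 mm: above the front edge of the sprung tray. When the cassette's tail is past it (its middle at dock x = +29 mm or more) the tray springs up behind the tail and locks the cassette in.
- cassette: The test cassette to load: flat white plastic, 90 x 22 x 9 mm, 20 g, loose on the sprung tray. Origin: centre of its underside. Own y, its long side, points to the dock's -x; z up. Its middle starts near dock x = -28 mm. A finger pressed on top drags it by friction (0.5 or more; on the dock it slides at about 0.15). Press about 30 mm behind its middle (dock -x) to keep the fingers clear of the bar.
- sprung_tray (a joint): Downward travel in m of the black tray under the cassette: 0 up, 0.008 fully down. It starts to sink at 6 N and is fully down at 12 N. It has lips 5 mm high at both sides and the tail end, below the cassette's top.
- leaf_spring (a joint): Angle in rad of the steel leaf spring that hangs behind the bar and slopes down along the dock's +x, pivot at dock x = 32 mm, tip near x = 56 mm: 0 at rest (tip 19 mm high), about 0.13 with the cassette beneath it, which it presses with 2 to 3.5 N.
- spare_cassette: A second, equal test cassette (90 x 22 x 9 mm) lying on the worktop beside the dock, on its -y side; leave it. Origin: centre of its underside.
- dropper_bottle: White dropper bottle, 26 mm across, 75 mm high, standing on the worktop beside the dock, on its +y side; leave it. Origin: centre of its underside.
- sample_cup: Small clear sample cup, 29 mm across and high, standing on the worktop beside the dock, on its -y side near the high part; leave it. Origin: centre of its underside.
Mind the look-alikes: they are no part of the job. What is shaped like the cassette but black is not meant.

How it is judged:
By the outcome, as a careful person would: the job done as asked, in the order asked, and still so for the second after the job is handed in, with the robot touching nothing.
It also fails if it takes over 32 s, if anything falls off the work surface, if the arm or the gripper's body presses on something with over 40 N, if the wrist force passes 120 N, or if a joint passes its speed limit or range.

### The arm

A 6-joint arm with a two-finger parallel gripper is mounted at the origin on a cart in front of the work surface, level with it; the furniture and walls round the work are solid. World frame = base frame: x ahead of the robot, y to its left, z up, the work surface at z = 0. Lengths are in m, angles in rad, forces in N, time in s.
With the tool pointing down it reaches from about 0.325 to 0.9 m from the base axis. Payload 3.5 kg.
Tool frame: the origin (TCP) lies at the very end of the fingers, on their centre line; the grasp point (between the pads) lies 19 mm behind it (manip.hold_point_z is the distance from the TCP to the grasp point, in m); z points along the fingers, x is the direction in which the jaws open and shut, and the axes are right-handed (so a half turn about z gives the same grasp; the last joint's range is limited). The gripper opens to 85 mm and grips with 20 to 120 N. Pads are 22 mm wide; open, the fingers measure 114 mm over their backs; the gripper's body (76 mm by 85 mm) begins 54 mm behind the grasp point. The pads swing forward as they close: fully open they stand 13 mm farther back than shut.
Start: joints at [-1.345, 0.276, -0.026, 1.268, 0, 1.467], TCP at [0.202, -0.592, 0.231] pointing down, gripper open.
Joint ranges: [-3.12, 3.12], [-0.85, 1.88], [-1.08, 1.24], [-1.95, 2.15], [-1.57, 1.53], [-3.14, 3.14]. Speed limits (rad/s): [2.57, 2.57, 3.14, 3.14, 3.14, 3.14].

### API

Orientations are given as a rotation vector (axis times angle).
In Python, from plant import manip, optics, job gives the robot as it stands.
- The arm moves only by the tool step_arm, never from a script. Its arguments are lists of equal length, an entry for each row: "jaw": the opening, from 0 (shut) to 1 (fully open); "xyz": the shift along the tool's x, y, z as a fraction of full scale, a list of three; "dr": the turn, a rotation vector about the tool's x, y, z as a fraction of full scale, a list of three. A call has 1 to 12 rows; each row shifts and turns the commanded pose from where the row before left it, along the tool's axes as they then stand; what a row does not reach is not made up. Full scale, the value 1, is 0.025 m for a shift and pi rad for a turn. A row lasts 1/12 s, in which the tool goes at most 41.7 mm and 7.16 degrees, less where a joint would pass 70% of its speed; a pose out of reach is approached as far as the arm can. A call with a number of a shift or a turn outside -1 to 1 is refused whole. A call with a gripper value outside its range is refused whole. The fingers move at their own pace and stop on an object; "newtons" is the grip in N (left out, the last holds). Time passes only in rows, so rows that do not move let the fingers close. It gives the time, the measured TCP pose, the force and the opening at its end, in the units of the state.
- manip.read_state(): the state, without advancing time (a new reading comes with each control period).
- optics.get_image(name): name is "scene" or "top"; returns a dict with "img" (400x640x3 uint8, red, green, blue), "depth" (400x640 float32, m along the optical axis (not along the pixel's ray), 0 where there is no reading), "mtx" (3x3 intrinsics, pixels), "extrinsics" (4x4, takes a point from camera to world coordinates). Camera axes: x right, y up, looking along -z (the intrinsics and any distortion apply to the point x, -y, -z); pixel columns grow to the right and rows downward; lengths in m; the calibration is good to about 2 mm. A picture is of the moment at which its call begins.
- job.hand_in(): hands the job in, once; it reports no verdict.
The state is a dict: "clock": time; "q": joint angles; "joint_vel": joint speeds; "joint_efforts": joint torques, N m; "ee_pos": TCP position; "ee_rot": TCP orientation; "ft_force": force on the tool from outside, world axes, zero at the start; "moment": the same for the moment, N m; "opening": finger opening in m.
Only numpy, scipy, OpenCV 4.12 (cv2) and the standard library are available. Lean on these libraries where they do the work, as an engineer would, in place of code of your own. Each camera call takes 0.05 s, during which the arm holds its last target. There are 200 camera calls.

## Working session

There is one attempt and no reset: what is moved stays moved. The work goes in short steps, Python scripts to look and compute and a tool call to move; the robot and the scene stay as the last step left them, time stands still between calls to the robot, and variables do not carry over. Pictures are saved under pics/ and viewed, about 8 in all and at most 12, crops included, and the job is handed in when it is done.

Besides the shell and the picture viewer there is one more tool, called after "Request:" by a JSON object that holds its "name" and its "arguments". step_arm: Moves the arm, as the interface text tells. Its arguments: {"type":"object","properties":{"jaw":{"type":"array","items":{"type":"number"}},"xyz":{"type":"array","items":{"type":"array","items":{"type":"number"}}},"dr":{"type":"array","items":{"type":"array","items":{"type":"number"}}},"newtons":{"type":"number"}},"required":["jaw","xyz","dr"]}

```bash
mkdir -p pics
python3 - <<'E'
from plant import manip, optics
import cv2,numpy as np,pickle
s=manip.read_state(); print(s)
for n in("scene","top"):
    d=optics.get_image(n); pickle.dump(d,open(n+".pkl","wb"))
    cv2.imwrite(f"pics/{n}1.png",d["img"][:,:,::-1]); print(n,d["mtx"],d["extrinsics"])
E
```

```text
{'clock': 0.0, 'q': array([-1.34535618e+00,  2.77149652e-01, -2.78835280e-02,  1.26798014e+00,
       -5.14433095e-07,  1.46740104e+00]), 'joint_vel': array([-0.00012389, -0.00110735, -0.00046857, -0.00017295,  0.0005444 ,
        0.0005705 ]), 'joint_efforts': array([-1.95542038e-04, -4.45504725e+01,  2.95207536e+01,  1.65162660e-02,
       -2.10471444e-04, -1.09658134e-05]), 'ee_pos': array([ 0.2016583 , -0.59075947,  0.2301481 ]), 'ee_rot': array([-2.55388824,  1.8270266 ,  0.00260737]), 'ft_force': array([-0.67444666,  0.61448475,  0.16519565]), 'moment': array([-0.02395867,  0.02129055,  0.03601301]), 'opening': 0.08520226801292705}
scene [[478.45756468   0.         325.44220993]
 [  0.         478.45756468 203.53607173]
 [  0.           0.           1.        ]] [[ 0.92112491  0.28687087 -0.26312354  0.27839825]
 [-0.38926207  0.67537295 -0.62637562 -0.74783071]
 [-0.0019824   0.6793942   0.7337708   0.76144852]
 [ 0.          0.          0.          1.        ]]
top [[450.87287884   0.         311.21718173]
 [  0.         450.87287884 202.16943813]
 [  0.           0.           1.        ]] [[ 2.17717620e-02  9.96162206e-01 -8.47752904e-02  4.69372164e-01]
 [-9.99761344e-01  2.18461276e-02 -5.04785863e-05 -1.54422762e-01]
 [ 1.80172695e-03  8.47561572e-02  9.96400094e-01  9.06185981e-01]
 [ 0.00000000e+00  0.00000000e+00  0.00000000e+00  1.00000000e+00]]
```

View pics/top1.png

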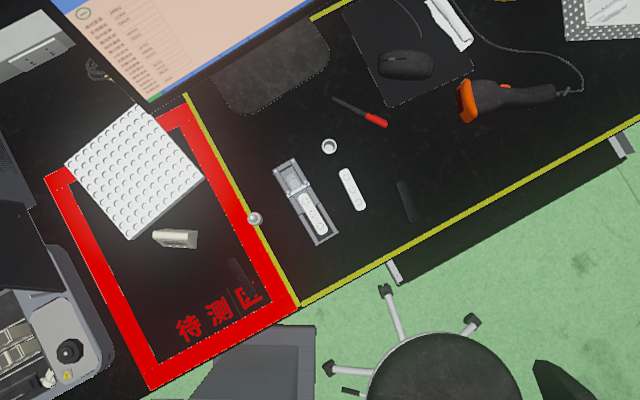

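View pics/scene1.png

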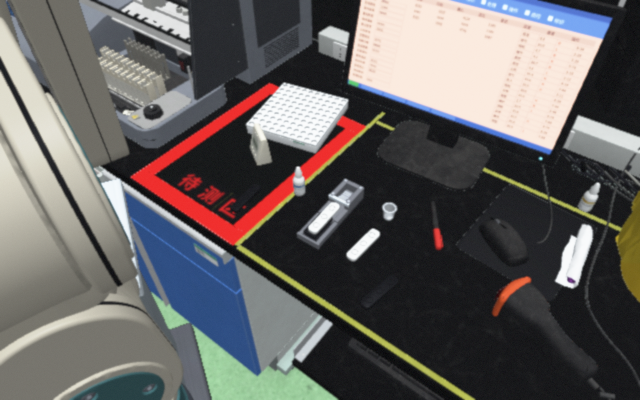

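The top view shows the dock from (325,240) at the tail to (285,163) at the high end, with the cassette at (313,214). The spare is at (352,190), the cup at (329,146) and the bottle at (254,218).

```bash
cat > h.py <<'E'
import numpy as np,cv2,pickle
def ray(d,u,v,z):
    K,E=d["mtx"],d["extrinsics"]
    r=E[:3,:3]@np.array([(u-K[0,2])/K[0,0],-(v-K[1,2])/K[1,1],-1.]); o=E[:3,3]
    return o+r*(z-o[2])/r[2]
def proj(d,p):
    K,E=d["mtx"],d["extrinsics"]; c=E[:3,:3].T@(np.asarray(p)-E[:3,3])
    return np.array([K[0,2]+K[0,0]*c[0]/-c[2],K[1,2]+K[1,1]*c[1]/c[2]])
E
python3 - <<'E'
from h import *
T=pickle.load(open("top.pkl","rb"));S=pickle.load(open("scene.pkl","rb"))
a=cv2.resize(T["img"][145:255,235:375],None,fx=4.2,fy=4.2,interpolation=cv2.INTER_CUBIC)
cv2.imwrite("pics/c1.png",a[:,:,::-1])
b=cv2.resize(S["img"][155:275,280:410],None,fx=4.5,fy=4.5,interpolation=cv2.INTER_CUBIC)
cv2.imwrite("pics/c2.png",b[:,:,::-1])
for n,d,roi in(("top",T,(145,255,235,375)),("scene",S,(155,275,280,410))):
    y0,y1,x0,x1=roi; g=d["img"][y0:y1,x0:x1].astype(int); mn=g.min(2)
    for th,h in((60,0),(205,.031)):
        m=(mn>th).astype(np.uint8)
        k,l,st,c=cv2.connectedComponentsWithStats(m)
        for i in range(1,k):
            if st[i,4]>60:
                cn=cv2.findContours((l==i).astype(np.uint8),cv2.RETR_EXTERNAL,2)[0][0]
                r=cv2.minAreaRect(cn); bx=cv2.boxPoints(r)+[x0,y0]
                ctr=np.array(r[0])+[x0,y0]
                print(n,th,st[i,4],ctr.round(1),np.round(r[1],1),bx.round(1).tolist(),"world@h",h,ray(d,*ctr,h).round(4), [ray(d,*q,h)[:2].round(4).tolist() for q in bx])
E
```

```text
top 60 121 [328.5 149. ] [ 8. 15.] [[321.0, 145.0], [336.0, 145.0], [336.0, 153.0], [321.0, 153.0]] world@h 0 [ 0.656  -0.1872  0.    ] [[0.6639, -0.1718], [0.6646, -0.2024], [0.648, -0.2026], [0.6474, -0.1721]]
top 60 2268 [304.3 201.2] [88.8 27.6] [[269.4, 170.4], [293.0, 156.1], [339.2, 231.9], [315.6, 246.3]] world@h 0 [ 0.5482 -0.1404  0.    ] [[0.6092, -0.0682], [0.6397, -0.1153], [0.4879, -0.2117], [0.4582, -0.165]]
top 60 546 [351.9 189.3] [45.2 12.1] [[336.4, 171.8], [347.2, 166.4], [367.4, 206.8], [356.6, 212.2]] world@h 0 [ 0.5744 -0.2361  0.    ] [[0.6094, -0.2041], [0.621, -0.2259], [0.5396, -0.2678], [0.5282, -0.2462]]
top 60 183 [254.7 218.4] [15.6 13.4] [[246.0, 224.0], [247.9, 210.7], [263.3, 212.9], [261.4, 226.2]] world@h 0 [ 0.5111 -0.0414  0.    ] [[0.4996, -0.0244], [0.5264, -0.0273], [0.5227, -0.0584], [0.4959, -0.0554]]
top 205 65 [329.5 148.5] [ 7. 13.] [[323.0, 145.0], [336.0, 145.0], [336.0, 152.0], [323.0, 152.0]] world@h 0.031 [ 0.6506 -0.188   0.031 ] [[0.6573, -0.1751], [0.6579, -0.2007], [0.6439, -0.201], [0.6433, -0.1754]]
top 205 408 [352.2 189.4] [4
[... 1008 characters left out ...]
545], [0.6715, -0.2], [0.6425, -0.1877]]
scene 60 540 [362.8 244.3] [12.7 41.7] [[343.5, 254.5], [373.0, 225.0], [382.0, 234.0], [352.5, 263.5]] world@h 0 [ 0.5771 -0.2299  0.    ] [[0.5309, -0.2381], [0.6189, -0.1926], [0.6249, -0.2214], [0.538, -0.2647]]
scene 205 346 [323.5 216.5] [ 9.7 38. ] [[307.1, 227.2], [332.9, 199.3], [340.0, 205.8], [314.2, 233.8]] world@h 0.031 [ 0.5228 -0.1559  0.031 ] [[0.4817, -0.1692], [0.5594, -0.1192], [0.5655, -0.1421], [0.4884, -0.1903]]
scene 205 368 [362.8 243.8] [ 9.2 38.2] [[346.0, 254.0], [373.0, 227.0], [379.5, 233.5], [352.5, 260.5]] world@h 0.031 [ 0.5654 -0.2499  0.031 ] [[0.5255, -0.2596], [0.6027, -0.2199], [0.6069, -0.2398], [0.5304, -0.2781]]
```

View pics/c1.png

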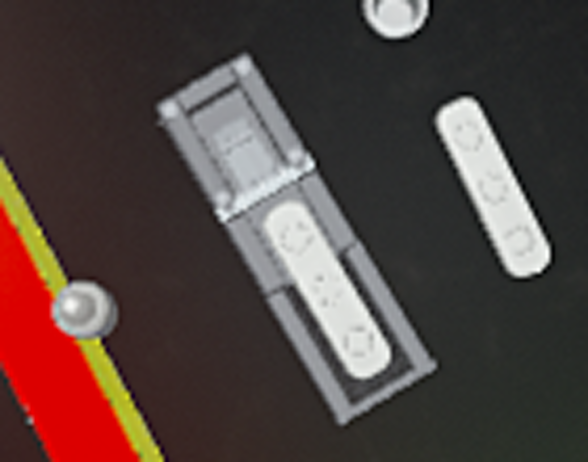

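View pics/c2.png

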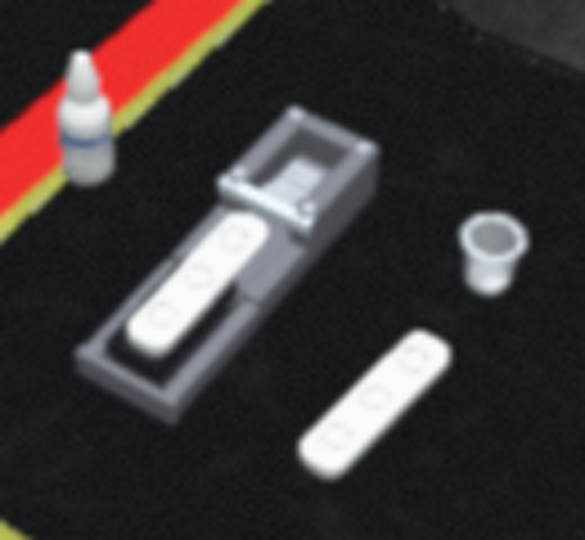

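Run:
```python
from h import *
T=pickle.load(open("top.pkl","rb"));S=pickle.load(open("scene.pkl","rb"))
def P(d,c,z,o,f): return ray(d,(c[0]+.5)/f-.5+o[0],(c[1]+.5)/f-.5+o[1],z)
t=lambda c,z:P(T,c,z,(235,145),4.2)
s=lambda c,z:P(S,c,z,(280,155),4.5)
for n,f,H,L,B,bar in(("top",t,[(160,107),(247,54)],[(345,422),(437,367)],None,[(220,218),(314,165)]),
  ("scene",s,[(294,107),(380,148)],[(77,353),(172,412)],None,[(219,185),(306,226)])):
    h=[f(c,.034) for c in H]; l=[f(c,.0185) for c in L]; b=[f(c,.034) for c in bar]
    hm,lm=sum(h)/2,sum(l)/2; d=hm-lm
    print(n,"len",np.hypot(*d[:2]).round(4),"ang",np.degrees(np.arctan2(d[1],d[0])).round(2),"w",np.linalg.norm(h[0]-h[1]).round(4),np.linalg.norm(l[0]-l[1]).round(4))
    for k in(h,l,b): 
        e=k[0]-k[1]; print(np.round(k,4).tolist(),"perp ang",np.degrees(np.arctan2(-e[0],e[1])).round(1))
    print("mid",((hm+lm)/2).round(4), "bar to high", np.linalg.norm(hm-sum(b)/2).round(4))
# cassette ends by moments
for n,d,roi in(("top",T,(145,255,270,338)),("scene",S,(190,245,295,345))):
    y0,y1,x0,x1=roi; m=d["img"][y0:y1,x0:x1].min(2)>(195)
    k,l,st,c=cv2.connectedComponentsWithStats(m.astype(np.uint8)); i=1+np.argmax(st[1:,4])
    ys,xs=np.nonzero(l==i); W=np.array([ray(d,x+x0,y+y0,.031)[:2] for x,y in zip(xs,ys)])
    c=W.mean(0); w,v=np.linalg.eigh(np.cov((W-c).T)); a=v[:,1]*np.sign(v[0,1]); q=(W-c)@a
    print(n,"cass",c.round(4),np.degrees(np.arctan2(a[1],a[0])).round(2),np.ptp(q).round(4),np.ptp((W-c)@v[:,0]).round(4), ((q.max()+q.min())/2).round(4))
    print("depth z", [round(float(z),4) for z in [d["depth"][int(y0+ys.mean()),int(x0+xs.mean())]]])
```

```text
top len 0.1699 ang 32.23 w 0.0475 0.0501
[[0.6048, -0.0778, 0.034], [0.6306, -0.1176, 0.034]] perp ang 33.0
[[0.4607, -0.1671, 0.0185], [0.4873, -0.2096, 0.0185]] perp ang 32.0
[[0.5536, -0.1071, 0.034], [0.5792, -0.15, 0.034]] perp ang 30.9
mid [ 0.5458 -0.143   0.0262] bar to high 0.0599
scene len 0.1739 ang 32.51 w 0.0489 0.054
[[0.6074, -0.0747, 0.034], [0.6334, -0.1161, 0.034]] perp ang 32.2
[[0.4605, -0.1653, 0.0185], [0.4869, -0.2124, 0.0185]] perp ang 29.3
[[0.5535, -0.1085, 0.034], [0.58, -0.1481, 0.034]] perp ang 33.8
mid [ 0.5471 -0.1421  0.0263] bar to high 0.063
top cass [ 0.5222 -0.157 ] 31.96 0.0881 0.0209 -0.0004
depth z [0.8786]
scene cass [ 0.5231 -0.156 ] 32.58 0.0898 0.0225 0.0004
depth z [0.9705]
```

Request:
{"name": "step_arm", "arguments": {"jaw": [0, 0, 0, 0, 0, 0, 0, 0, 0, 0, 0, 0], "newtons": 60, "xyz": [[0, 0, 0], [0, 0, 0], [-0.4, -0.9, 0], [-0.4, -0.9, 0], [-0.4, -0.9, 0], [-0.4, -0.9, 0], [-0.4, -0.9, 0], [-0.4, -0.9, 0], [-0.4, -0.9, 0], [-0.4, -0.9, 0], [-0.4, -0.9, 0], [-0.4, -0.9, 0]], "dr": [[0, 0, -0.0372], [0, 0, -0.0372], [0, 0, 0], [0, 0, 0], [0, 0, 0], [0, 0, 0], [0, 0, 0], [0, 0, 0], [0, 0, 0], [0, 0, 0], [0, 0, 0], [0, 0, 0]]}}

```text
clock: 1.1
ee_pos: [0.339, -0.3855, 0.2308]
ee_rot: [-2.75, 1.518, 0.001]
ft_force: [-0.4, -0.8, -0.2]
opening: -0.0001
```

```bash
cat > st.py <<'E'
from plant import manip
import numpy as np
from scipy.spatial.transform import Rotation as R
s=manip.read_state(); M=R.from_rotvec(s["ee_rot"]).as_matrix(); p=s["ee_pos"]
O=np.array([.5454,-.1418,0]); A=np.radians(32.3); a=np.array([np.cos(A),np.sin(A),0]); n=np.array([-a[1],a[0],0])
print("t",s["clock"],"dock mm",((p-O)@a*1e3).round(1),((p-O)@n*1e3).round(1),(p[2]*1e3).round(1),"tool y ang",np.degrees(np.arctan2(M[1,1],M[0,1])).round(2),"z",M[:,2].round(3),"F",s["ft_force"].round(1),"open",s["opening"].round(4))
t=O-.058*a+[0,0,.06]; print("rows to hover (tool units)",(M.T@(t-p)/.025).round(2))
E
python3 st.py
```

```text
Traceback (most recent call last):
  File "st.py", line 6, in <module>
    print("t",s["clock"],"dock mm",((p-O)@a*1e3).round(1),((p-O)@n*1e3).round(1),(p[2]*1e3).round(1),"tool y ang",np.degrees(np.arctan2(M[1,1],M[0,1])).round(2),"z",M[:,2].round(3),"F",s["ft_force"].round(1),"open",s["opening"].round(4))
                                                                                                                                                                                                                       ^^^^^^^^^^^^^^^^^^
AttributeError: 'float' object has no attribute 'round'
```

```bash
sed -i 's/s\["opening"\].round(4)/s["opening"]/' st.py; python3 st.py
```

```text
t 1.1 dock mm -304.6 -95.7 230.8 tool y ang -147.78 z [-0.001  0.001 -1.   ] F [-0.4 -0.8 -0.2] open -9.676376752158822e-05
rows to hover (tool units) [-3.83 -9.86  6.84]
```

Request:
{"name": "step_arm", "arguments": {"jaw": [0, 0, 0, 0, 0, 0, 0, 0, 0, 0, 0, 0], "xyz": [[-0.35, -0.9, 0.4], [-0.35, -0.9, 0.5], [-0.35, -0.9, 0.6], [-0.35, -0.9, 0.7], [-0.35, -0.9, 0.7], [-0.35, -0.9, 0.7], [-0.35, -0.9, 0.7], [-0.35, -0.9, 0.7], [-0.35, -0.9, 0.7], [-0.35, -0.9, 0.7], [-0.33, -0.86, 0.44], [0, 0, 0]], "dr": [[0, 0, 0], [0, 0, 0], [0, 0, 0], [0, 0, 0], [0, 0, 0], [0, 0, 0], [0, 0, 0], [0, 0, 0], [0, 0, 0], [0, 0, 0], [0, 0, 0], [0, 0, 0]]}}

```text
clock: 2.1
ee_pos: [0.4956, -0.1706, 0.0573]
ee_rot: [-2.752, 1.512, 0.008]
ft_force: [0.2, -0.4, -0.3]
opening: -0.0001
```

```bash
python3 st.py
python3 - <<'E'
from plant import optics
import cv2,pickle
S=optics.get_image("scene"); pickle.dump(S,open("s2.pkl","wb"))
b=cv2.resize(S["img"][130:280,250:420],None,fx=3.8,fy=3.8,interpolation=cv2.INTER_CUBIC)
cv2.imwrite("pics/c3.png",b[:,:,::-1])
E
```

```text
t 2.1 dock mm -57.5 2.2 57.3 tool y ang -147.55 z [-0.004  0.004 -1.   ] F [ 0.2 -0.4 -0.3] open -0.00013867171552016128
rows to hover (tool units) [ 0.09  0.02 -0.11]
```

View pics/c3.png

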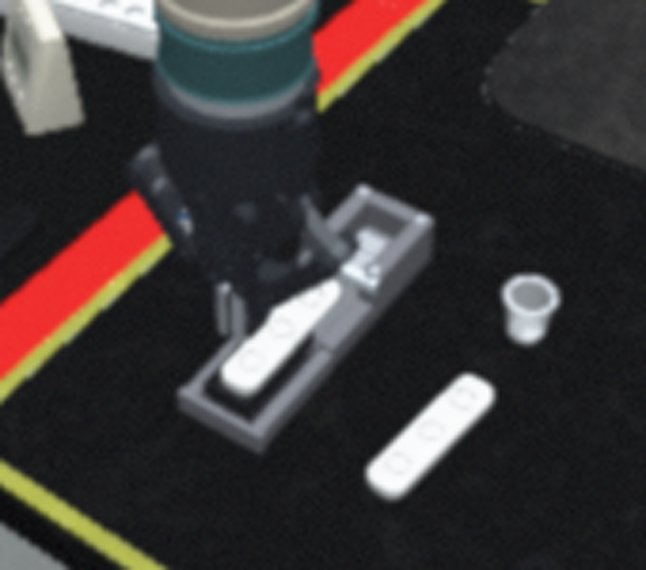

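Closed fingertips are seen at crop (232,325), above the tail part of the cassette. I'll correct 2 mm sideways and descend.

Request:
{"name": "step_arm", "arguments": {"jaw": [0, 0, 0, 0], "xyz": [[0.09, 0.02, 0.4], [0, 0, 0.4], [0, 0, 0.1], [0, 0, 0]], "dr": [[0, 0, 0], [0, 0, 0], [0, 0, 0], [0, 0, 0]]}}

```text
clock: 2.48
ee_pos: [0.4956, -0.1769, 0.0367]
ee_rot: [2.749, -1.52, -0.004]
ft_force: [-0.8, 0.5, -0.2]
opening: 0.0001
```

```bash
python3 st.py;python3 - <<'E'
from h import *
S=pickle.load(open("s2.pkl","rb"));u=proj(S,[.4956,-.1706,.0573]);print(u,(u-[250,130])*3.8)
E
```

```text
t 2.4833 dock mm -60.9 -3.1 36.7 tool y ang -147.86 z [-0.002  0.001 -1.   ] F [-0.8  0.5 -0.2] open 0.00014999373478829343
rows to hover (tool units) [-0.12 -0.11 -0.93]
[313.56095865 216.9576501 ] [241.53164289 330.43907037]
```

Request:
{"name": "step_arm", "arguments": {"jaw": [0, 0, 0, 0], "xyz": [[-0.1, -0.11, 0.1], [0, 0, 0.1], [0, 0, 0], [0, 0, 0]], "dr": [[0, 0, 0], [0, 0, 0], [0, 0, 0], [0, 0, 0]]}}

```text
clock: 2.82
ee_pos: [0.498, -0.1731, 0.0329]
ee_rot: [2.751, -1.518, 0.0]
ft_force: [0.3, 1.1, 1.1]
opening: -0.0
```

```bash
python3 st.py
```

```text
t 2.8167 dock mm -56.8 -1.1 32.9 tool y ang -147.77 z [ 0. -0. -1.] F [0.3 1.1 1.1] open -3.654251899785514e-05
rows to hover (tool units) [-0.05  0.05 -1.08]
```

Request:
{"name": "step_arm", "arguments": {"jaw": [0, 0, 0, 0], "xyz": [[-0.03, 0, 0.08], [0, 0, 0.08], [0, 0, 0], [0, 0, 0]], "dr": [[0, 0, 0], [0, 0, 0], [0, 0, 0], [0, 0, 0]]}}

```text
clock: 3.15
ee_pos: [0.4982, -0.1727, 0.0297]
ee_rot: [2.751, -1.517, 0.002]
ft_force: [-1.2, 1.0, 6.3]
opening: -0.0003
```

```bash
python3 st.py
```

```text
t 3.15 dock mm -56.4 -0.9 29.7 tool y ang -147.77 z [ 0.001 -0.001 -1.   ] F [-1.2  1.   6.3] open -0.0003130553934995992
rows to hover (tool units) [-0.04  0.06 -1.21]
```

Request:
{"name": "step_arm", "arguments": {"jaw": [0, 0, 0, 0, 0, 0], "xyz": [[0, 0, 0.08], [0, 0, 0.08], [0, 0, 0.08], [0, 0, 0.08], [0, 0, 0], [0, 0, 0]], "dr": [[0, 0, 0], [0, 0, 0], [0, 0, 0], [0, 0, 0], [0, 0, 0], [0, 0, 0]]}}

```text
clock: 3.65
ee_pos: [0.4983, -0.1728, 0.0228]
ee_rot: [2.751, -1.517, 0.002]
ft_force: [-3.6, 1.0, 14.6]
opening: 0.0002
```

```bash
python3 st.py
```

```text
t 3.65 dock mm -56.4 -1.1 22.8 tool y ang -147.76 z [ 0.001 -0.001 -1.   ] F [-3.6  1.  14.6] open 0.00016163039689131905
rows to hover (tool units) [-0.04  0.06 -1.49]
```

Request:
{"name": "step_arm", "arguments": {"jaw": [0, 0, 0], "xyz": [[0, 0, 0.04], [0, 0, 0.04], [0, 0, 0]], "dr": [[0, 0, 0], [0, 0, 0], [0, 0, 0]]}}

```text
clock: 3.9
ee_pos: [0.4984, -0.173, 0.0226]
ee_rot: [2.75, -1.517, 0.002]
ft_force: [-8.0, 1.7, 26.5]
opening: 0.0001
```

```bash
python3 st.py
```

```text
t 3.9 dock mm -56.4 -1.2 22.6 tool y ang -147.76 z [ 0.001 -0.001 -1.   ] F [-8.   1.7 26.5] open 0.00010064517968610781
rows to hover (tool units) [-0.05  0.07 -1.5 ]
```

Request:
{"name": "step_arm", "arguments": {"jaw": [0, 0, 0, 0, 0, 0], "xyz": [[0, -0.12, 0], [0, -0.12, 0], [0, -0.12, 0], [0, -0.12, 0], [0, -0.12, 0], [0, 0, 0]], "dr": [[0, 0, 0], [0, 0, 0], [0, 0, 0], [0, 0, 0], [0, 0, 0], [0, 0, 0]]}}

```text
clock: 4.4
ee_pos: [0.5097, -0.1664, 0.0227]
ee_rot: [2.745, -1.516, 0.001]
ft_force: [-11.3, -0.5, 29.3]
opening: 0.0002
```

```bash
python3 st.py
python3 - <<'E'
from plant import optics
import cv2,pickle
S=optics.get_image("scene"); T=optics.get_image("top")
b=cv2.resize(S["img"][165:265,280:390],None,fx=3.8,fy=3.8,interpolation=cv2.INTER_CUBIC)
a=cv2.resize(T["img"][155:255,260:345],None,fx=3.8,fy=3.8,interpolation=cv2.INTER_CUBIC)
cv2.imwrite("pics/c4.png",cv2.hconcat([a,b])[:,:,::-1])
E
```

```text
t 4.4 dock mm -43.4 -1.7 22.7 tool y ang -147.81 z [-0.003 -0.006 -1.   ] F [-11.3  -0.5  29.3] open 0.00019522071667939304
rows to hover (tool units) [-0.06  0.59 -1.49]
```

View pics/c4.png

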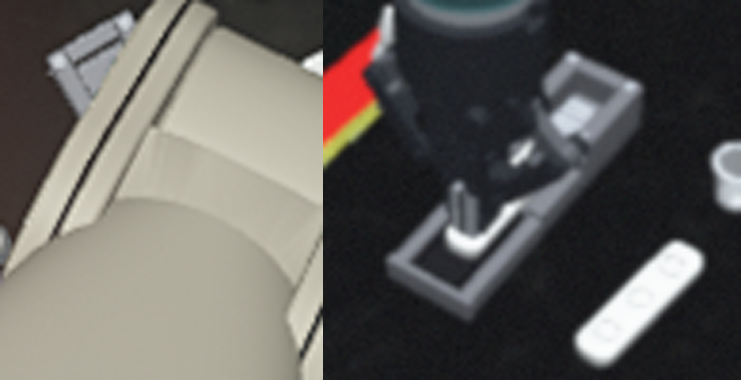

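```bash
cat > tail.py <<'E'
# tail of cassette in dock mm from the scene camera: white mask, lowest along the lane
from plant import optics
from h import *
import sys
S=optics.get_image("scene"); z=float(sys.argv[1])
O=np.array([.5454,-.1418]); A=np.radians(32.3); a=np.array([np.cos(A),np.sin(A)]); n=np.array([-a[1],a[0]])
m=S["img"].min(2)>185
ys,xs=np.nonzero(m); W=np.array([ray(S,x,y,z)[:2]-O for x,y in zip(xs,ys)])
k=(abs(W@n)<.016)&(W@a>-.09)&(W@a<.02)
print("n",k.sum(),"tail x mm",np.sort(W[k]@a*1e3)[:6].round(1))
E
python3 tail.py .022
python3 - <<'E'
from h import *
S=pickle.load(open("scene.pkl","rb"))
O=np.array([.5454,-.1418]); A=np.radians(32.3); a=np.array([np.cos(A),np.sin(A)]); n=np.array([-a[1],a[0]])
ys,xs=np.nonzero(S["img"].min(2)>185); W=np.array([ray(S,x,y,.030)[:2]-O for x,y in zip(xs,ys)])
k=(abs(W@n)<.016)&(W@a>-.09)&(W@a<.02); print(np.sort(W[k]@a*1e3)[:6].round(1))
E
```

```text
n 70 tail x mm [-58.4 -58.2 -57.4 -57.2 -57.1 -56.3]
[-70.3 -70.1 -69.9 -69.3 -69.2 -69. ]
```

The tail moved 12 mm along with the finger, so the nose is now under the bar. I'll carry on.

Request:
{"name": "step_arm", "arguments": {"jaw": [0, 0, 0, 0, 0, 0, 0, 0, 0], "xyz": [[-0.02, -0.12, 0], [-0.02, -0.12, 0], [0, -0.12, 0], [0, -0.12, 0], [0, -0.12, 0], [0, -0.12, 0], [0, -0.12, 0], [0, -0.12, 0], [0, 0, 0]], "dr": [[0, 0, 0], [0, 0, 0], [0, 0, 0], [0, 0, 0], [0, 0, 0], [0, 0, 0], [0, 0, 0], [0, 0, 0], [0, 0, 0]]}}

```text
clock: 5.3
ee_pos: [0.5298, -0.1538, 0.0228]
ee_rot: [2.743, -1.515, 0.003]
ft_force: [-11.5, -3.9, 26.7]
opening: 0.0002
```

```bash
python3 st.py; python3 tail.py .022
```

```text
t 5.3 dock mm -19.6 -1.8 22.8 tool y ang -147.84 z [-0.002 -0.008 -1.   ] F [-11.5  -3.9  26.7] open 0.00019676218882867013
rows to hover (tool units) [-0.06  1.54 -1.48]
n 63 tail x mm [-34.1 -34.  -33.1 -32.9 -32.8 -32. ]
```

Request:
{"name": "step_arm", "arguments": {"jaw": [0, 0, 0, 0, 0, 0, 0], "xyz": [[-0.02, -0.1, 0.02], [-0.02, -0.12, 0], [0, -0.12, 0], [0, -0.12, 0], [0, -0.12, 0], [0, 0, 0], [0, 0, 0]], "dr": [[0, 0, 0], [0, 0, 0], [0, 0, 0], [0, 0, 0], [0, 0, 0], [0, 0, 0], [0, 0, 0]]}}

```text
clock: 5.93
ee_pos: [0.5431, -0.1455, 0.0227]
ee_rot: [2.744, -1.516, 0.008]
ft_force: [-8.2, -3.8, 24.7]
opening: 0.0001
```

```bash
python3 st.py; python3 tail.py .022
```

```text
t 5.9333 dock mm -3.9 -1.9 22.7 tool y ang -147.84 z [ 0.002 -0.008 -1.   ] F [-8.2 -3.8 24.7] open 9.766784014115216e-05
rows to hover (tool units) [-0.06  2.17 -1.49]
n 60 tail x mm [-18.4 -18.3 -17.3 -17.2 -17.1 -16.2]
```

Request:
{"name": "step_arm", "arguments": {"jaw": [0, 0, 0, 0, 0, 0], "xyz": [[0, -0.1, 0], [0, -0.1, 0], [0, -0.1, 0], [0, -0.1, 0], [0, 0, 0], [0, 0, 0]], "dr": [[0, 0, 0], [0, 0, 0], [0, 0, 0], [0, 0, 0], [0, 0, 0], [0, 0, 0]]}}

```text
clock: 6.48
ee_pos: [0.5493, -0.1416, 0.0225]
ee_rot: [2.739, -1.515, 0.005]
ft_force: [-12.8, -9.0, 26.9]
opening: 0.0002
```

```bash
python3 st.py; python3 tail.py .022;  python3 - <<'E'
from plant import optics
import cv2
S=optics.get_image("scene")
b=cv2.resize(S["img"][165:265,280:390],None,fx=5,fy=5,interpolation=cv2.INTER_CUBIC)
cv2.imwrite("pics/c5.png",b[:,:,::-1])
E
```

```text
t 6.4833 dock mm 3.4 -2.0 22.5 tool y ang -147.9 z [-0.003 -0.012 -1.   ] F [-12.8  -9.   26.9] open 0.00015237673338929902
rows to hover (tool units) [-0.06  2.47 -1.48]
n 55 tail x mm [-11.5 -11.4 -10.4 -10.4 -10.3  -9.3]
```

View pics/c5.png

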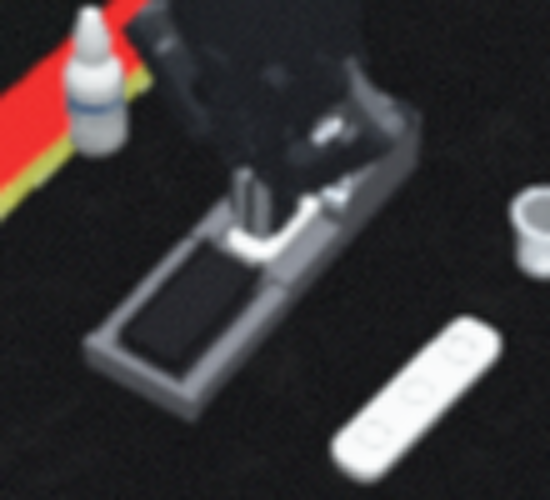

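Request:
{"name": "step_arm", "arguments": {"jaw": [0, 0, 0, 0], "xyz": [[0, -0.06, 0.02], [0, -0.06, 0], [0, 0, 0], [0, 0, 0]], "dr": [[0, 0, 0], [0, 0, 0], [0, 0, 0], [0, 0, 0]]}}

```text
clock: 6.92
ee_pos: [0.5494, -0.1416, 0.0224]
ee_rot: [2.733, -1.514, 0.0]
ft_force: [-20.0, -11.6, 34.3]
opening: -0.0001
```

```bash
python3 st.py; python3 tail.py .022
```

```text
t 6.9167 dock mm 3.5 -1.9 22.4 tool y ang -147.97 z [-0.008 -0.016 -1.   ] F [-20.  -11.6  34.3] open -8.019578246322518e-05
rows to hover (tool units) [-0.05  2.48 -1.47]
n 56 tail x mm [-11.5 -11.4 -10.4 -10.4 -10.3  -9.3]
```

Stalled: the horizontal force rose to 23 N with no motion, so the nose is on the end stop. Next I'll relieve most of the sideways load and then lift.

Request:
{"name": "step_arm", "arguments": {"jaw": [0, 0, 0, 0], "xyz": [[0, 0.08, 0], [0, 0.08, 0], [0, 0, 0], [0, 0, 0]], "dr": [[0, 0, 0], [0, 0, 0], [0, 0, 0], [0, 0, 0]]}}

```text
clock: 7.3
ee_pos: [0.5493, -0.1417, 0.0224]
ee_rot: [2.741, -1.516, 0.006]
ft_force: [-12.3, -6.3, 27.0]
opening: 0.0002
```

```bash
python3 st.py; python3 tail.py .022
```

```text
t 7.3 dock mm 3.3 -2.0 22.4 tool y ang -147.89 z [-0.001 -0.01  -1.   ] F [-12.3  -6.3  27. ] open 0.00020701144755938246
rows to hover (tool units) [-0.06  2.46 -1.49]
n 54 tail x mm [-11.5 -11.4 -10.4 -10.4 -10.3  -9.3]
```

Request:
{"name": "step_arm", "arguments": {"jaw": [0, 0, 0, 0, 0, 0, 0, 0, 0], "xyz": [[0, 0.08, 0], [0, 0, 0], [0, 0, -0.1], [0, 0, -0.2], [0, 0, -0.4], [0, 0, -0.8], [0, 0, -0.8], [0, 0, 0], [0, 0, 0]], "dr": [[0, 0, 0], [0, 0, 0], [0, 0, 0], [0, 0, 0], [0, 0, 0], [0, 0, 0], [0, 0, 0], [0, 0, 0], [0, 0, 0]]}}

```text
clock: 8.1
ee_pos: [0.549, -0.1387, 0.0766]
ee_rot: [-2.751, 1.517, -0.004]
ft_force: [-0.0, 0.8, 0.1]
opening: -0.0
```

```bash
python3 st.py; python3 tail.py .022
```

```text
t 8.1 dock mm 4.7 0.7 76.6 tool y ang -147.75 z [ 0.003 -0.001 -1.   ] F [-0.   0.8  0.1] open -5.671874490149852e-06
rows to hover (tool units) [0.03 2.51 0.66]
n 127 tail x mm [-11.5 -11.4 -10.4 -10.4 -10.3  -9.3]
```

Clear of the cassette, which did not move. I'll back away to get a clear view of the dock: up, then along dock -x.

Request:
{"name": "step_arm", "arguments": {"jaw": [0, 0, 0, 0, 0, 0, 0, 0, 0, 0, 0, 0], "xyz": [[0, 0, -0.8], [0, 0, -0.8], [0, 0.5, -0.8], [0, 0.9, -0.6], [0.3, 0.9, 0], [0.3, 0.9, 0], [0.3, 0.9, 0], [0.3, 0.9, 0], [0.3, 0.9, 0], [0.3, 0.9, 0], [0.3, 0.9, 0], [0, 0, 0]], "dr": [[0, 0, 0], [0, 0, 0], [0, 0, 0], [0, 0, 0], [0, 0, 0], [0, 0, 0], [0, 0, 0], [0, 0, 0], [0, 0, 0], [0, 0, 0], [0, 0, 0], [0, 0, 0]]}}

```text
clock: 9.15
ee_pos: [0.4101, -0.2871, 0.1488]
ee_rot: [2.747, -1.522, -0.005]
ft_force: [0.4, 0.3, 0.9]
opening: -0.0003
```

```bash
python3 st.py
python3 - <<'E'
from plant import optics
import cv2
S=optics.get_image("scene"); T=optics.get_image("top")
b=cv2.resize(S["img"][155:275,280:410],None,fx=3.2,fy=3.2,interpolation=cv2.INTER_CUBIC)
a=cv2.resize(T["img"][140:260,240:360],None,fx=3.2,fy=3.2,interpolation=cv2.INTER_CUBIC)
cv2.imwrite("pics/c6.png",cv2.hconcat([a,b])[:,:,::-1])
E
```

```text
t 9.15 dock mm -192.0 -50.5 148.8 tool y ang -147.98 z [-0.003  0.001 -1.   ] F [0.4 0.3 0.9] open -0.00026707297464057976
rows to hover (tool units) [-2.04 -5.36  3.54]
```

View pics/c6.png

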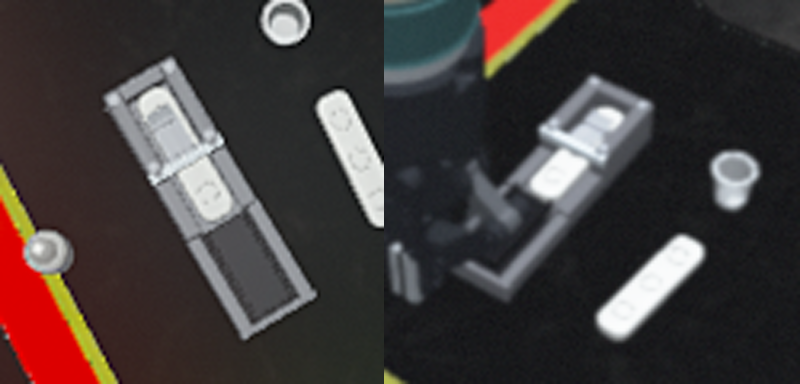

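The cassette lies under the bar and leaf, with its nose at the end stop and its tail past the tray edge (left view, (215,215)). I'll check the tail, the tray height and the bystanders numerically.

Run:
```python
from plant import optics
from h import *
T=optics.get_image("top");T0=pickle.load(open("top.pkl","rb"))
O=np.array([.5454,-.1418]); A=np.radians(32.3); a=np.array([np.cos(A),np.sin(A)]); n=np.array([-a[1],a[0]])
g=T["img"].min(2); ys,xs=np.nonzero(g>195); W=np.array([ray(T,x,y,.0225)[:2]-O for x,y in zip(xs,ys)])
k=(abs(W@n)<.014)&(W@a>-.05)&(W@a<.018); q=np.sort(W[k]@a*1e3); print("tail",q[:4].round(1))
k=(abs(W@n)<.014)&(W@a>.04)&(W@a<.09); print("nose",np.sort(W[k]@a*1e3)[-4:].round(1))
def hz(d,x,y=0):
    p=O+x*a+y*n; u=proj(d,[*p,.02]).round().astype(int)
    w=d["depth"][u[1]-1:u[1]+2,u[0]-1:u[0]+2]; dep=np.median(w)
    K,E=d["mtx"],d["extrinsics"]; c=np.array([(u[0]-K[0,2])/K[0,0]*dep,-(u[1]-K[1,2])/K[1,1]*dep,-dep,1]); return ((E@c)[2]*1e3).round(1)
print("heights: tray",[hz(T,x) for x in(-.065,-.055,-.045,-.035,-.025)],"cass tail",[hz(T,x) for x in(-.005,.005,.012)],"start cass",[hz(T0,x) for x in(-.06,-.03,0)],"table",hz(T,-.03,-.06),"floor start beside?")
for nm,r in(("spare",(160,220,335,372)),("cup",(130,160,315,345)),("bottle",(205,230,243,268))):
    y0,y1,x0,x1=r
    c=[np.argwhere(d["img"][y0:y1,x0:x1].min(2)>120).mean(0).round(2) for d in(T0,T)]; print(nm,c)
```

```text
tail [-12.7 -12.3 -12.  -12. ]
nose [74.4 74.7 75.1 75.4]
heights: tray [np.float64(21.4), np.float64(21.1), np.float64(21.3), np.float64(22.1), np.float64(21.7)] cass tail [np.float64(24.1), np.float64(22.6), np.float64(22.1)] start cass [np.float64(31.8), np.float64(31.5), np.float64(30.7)] table -0.2 floor start beside?
spare [array([29.4 , 17.07]), array([29.39, 17.04])]
cup [array([16.42, 13.81]), array([16.42, 13.81])]
bottle [array([13.11, 10.86]), array([13.11, 10.86])]
```

The tray is up at about 21.5 mm, the tail is at -12 mm (home), and the other items haven't moved.

```bash
python3 -c "
from plant import job; print(job.hand_in())"
```

```text
the job is handed in; nothing more can be done
None
```

The cassette is loaded and handed in. With closed fingertips I pressed its top down at about 25–34 N until the tray was fully down. I then slid it about 60 mm under the bar and leaf spring until it stalled on the end stop, and lifted straight off at about 8 s.

- **Cassette position:** the tail is at dock x ≈ -12 mm, which puts the middle at about +33 mm. It did not move when the fingers lifted off.
- **Tray:** its surface is back up at about 21.5 mm, from the depth image, so it has sprung up behind the tail.
- **Other items:** the spare cassette, bottle and cup are unmoved to within 0.05 pixel in the top view.
- **Robot:** it stands clear and touches nothing.
- **One disagreement:** the nose reads 75 mm instead of 78 mm. I put this down to shading at its rounded end, because the stall force and the tail position both agree with fully home.

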